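# Load an axe-head blank on the tilted locating plate

## Robot

A 6-joint arm with a two-finger parallel gripper is mounted at the origin on the work surface. World frame = base frame: x ahead of the robot, y to its left, z up, the work surface at z = 0. Lengths are in mm, angles in rad, forces in N, time in s.
With the tool pointing down it reaches from about 300 to 850 mm from the base axis. Payload 5.4 kg.
Tool frame: the origin (TCP) lies midway between the tips of the shut fingers; the grasp point (between the pads) lies 19 mm behind it; z points along the fingers, y is the line along which they close (so a half turn about z gives the same grasp; the last joint's range is limited). The gripper opens to 85 mm and grips with 20 to 120 N. Pads are 22 mm wide; open, the fingers measure 114 mm over their backs; the gripper's body (76 mm by 85 mm) begins 54 mm behind the grasp point. The pads swing forward as they close: fully open they stand 13 mm farther back than shut.
Start: joints at [-1.372, 0.158, 1.597, -0, 1.386, -0.21], TCP at [228.543, -527.612, 231.299] pointing down, gripper open.
Joint ranges: [-2.91, 2.91], [-0.94, 2.29], [0.18, 2.7], [-1.29, 4.43], [0.17, 2.64], [-3, 3]. Speed limits (rad/s): [2.57, 2.57, 3.14, 3.14, 3.14, 3.14].

## Interface

Orientations are given as a unit quaternion [x, y, z, w].
In Python, from plant import get_obs, capture, camera_model, hand_in gives the robot as it stands.
- The arm moves only by the tool jog_arm, never from a script. Its argument "targets" is a list of rows, each an object of numbers: "dx", "dy", "dz": the shift along the tool's x, y, z in mm; "turn": the turn about the tool's z in degrees. In form: [{"dx": .., "dy": .., "dz": .., "turn": ..}, ...]. A call has exactly 5 rows; each row shifts and turns the commanded pose from where the row before left it, along the tool's axes as they then stand; what a row does not reach is not made up. A row lasts 1/8 s, in which the tool goes at most 62.5 mm and 10.7 degrees, less where a joint would pass 70% of its speed; a pose out of reach is approached as far as the arm can. A call with a gripper value outside its range is refused whole. "gripper" is the closure, from 0 (fully open) to 1 (shut), set as the call begins (left out, the last holds). The fingers move at their own pace and stop on an object; the grip force is fixed at half the most. Time passes only in rows, so rows that do not move let the fingers close, or fill a call up. It gives the time, the measured TCP pose, the force, the opening and the grip force at its end, in the units of the state.
- get_obs(): the state, without advancing time (a new reading comes with each control period).
- capture(name): name is "scene" or "top"; returns (picture, depth): 480x640x3 uint8, red, green, blue; 480x640 float32, mm along the optical axis (not along the pixel's ray), 0 where there is no reading.
- camera_model(name): a dict with "fx", "fy", "cx", "cy" (pixels), "rvec" (rotation vector, rad) and "tvec" (3), from world to camera coordinates, as OpenCV has them. Camera axes: x right, y down, z forward; pixel columns grow to the right and rows downward; lengths in mm; the calibration is good to about 2 mm. A picture is of the moment at which its call begins. camera_model takes no time and is no camera call.
- hand_in(): hands the job in; it is judged then, once.
The state is a dict: "clock": time; "joint_positions": joint angles; "dq": joint speeds; "joint_torque": joint torques, N m; "tool_pos": TCP position; "tool_rot": TCP orientation; "ft_force": force on the tool from outside, world axes, zero at the start; "ft_torque": the same for the moment, N m; "finger_gap": finger opening in mm; "grasp_force": force on a finger pad.
Only numpy, scipy, OpenCV 4.12 (cv2) and the standard library are available. Lean on these libraries where they do the work, as an engineer would, in place of code of your own. Each camera call takes 0.05 s, during which the arm holds its last target. There are 200 camera calls.

## Task

Pick up the dark steel axe-head blank (the one with the eye through it and a bright ground end) and lower it onto the upper part of the tilted white plate, its long sides along the long green fence and well clear of both fences. Let go there so that it slides down by itself and comes to rest flush in the corner of the green and orange fences; do not drop it from above and do not touch it again once it is near the corner. Leave the brass block and the ash wood offcut where they lie.

Things in the scene. Friction and masses are not known exactly. Their poses are not given: they have to be found in the camera images.
- blank_mid (a point): centre (half-way up) of the axe-head blank: loose black steel block 84 mm long (its x), 34 wide (its y), 36 tall (its z, up), about 0.7 kg, standing on the table. A slot-shaped eye 28 x 13 mm goes through it from top to bottom, 18 mm off the middle towards -x; its +x end is ground bright. Grip it across the 34 mm at mid length; either end may lead
- plate: fixed slick white plate tilted 20 deg, 210 (x) by 170 mm (y); let go, the blank slides. Origin: on the surface in the low inner corner, 36 mm above the table; z square to the surface, x up along the green fence (at y=0), y up along the orange one (at x=0, 125 mm). Fences 20 mm high; fall line 40 deg off -x towards -y. Blank's centre home: x 42, y 17, z 18 mm; x 135, y 75 is a good release spot
- brass: bystander: plain brass-coloured block 70 x 40 x 30 mm, origin at the centre of its underside
- ash: bystander: plain pale ash-wood offcut 100 x 36 x 32 mm, origin at the centre of its underside
There are look-alikes about, which are no part of the job. Of the things like the part that bears blank_mid, leave any that is turquoise; of the rest the smaller one is meant.

How it is judged:
By the outcome, as a careful person would: the job done as asked, in the order asked, and still so for the second after the job is handed in, with the robot touching nothing.
It also fails if it takes over 40 s, if anything falls off the work surface, if the arm or the gripper's body presses on something with over 40 N, if the wrist force passes 120 N, or if a joint passes its speed limit or range.

## Working session

There is one attempt and no reset: what is moved stays moved. The work goes in short steps, Python scripts to look and compute and a tool call to move; the robot and the scene stay as the last step left them, time stands still between calls to the robot, and variables do not carry over. Pictures are saved under pics/ and viewed, at most 10 in all, crops included, and the job is handed in when it is done.

Besides the shell and the picture viewer there is one more tool, called after "Emit:" by a JSON object that holds its "op" and its "data", one argument or row to a line. jog_arm: Moves the arm, as the interface text tells. Its arguments: {"type":"object","properties":{"targets":{"type":"array"},"gripper":{"type":"number"}},"required":["targets"]}

```bash
ls; mkdir -p pics; cat > h.py <<'E'
import numpy as np, cv2
from plant import get_obs, capture, camera_model, hand_in
def cam(n):
    m=camera_model(n); R=cv2.Rodrigues(np.array(m['rvec'],float))[0]; return m,R,np.array(m['tvec'],float).ravel()
def cloud(n,d):
    m,R,t=cam(n); v,u=np.mgrid[:480,:640]
    p=np.stack([(u-m['cx'])/m['fx']*d,(v-m['cy'])/m['fy']*d,d],-1)
    return (p-t)@R
def ray(n,u,v,z):
    m,R,t=cam(n); d=R.T@np.array([(u-m['cx'])/m['fx'],(v-m['cy'])/m['fy'],1]); c=-R.T@t
    return c+d*(z-c[2])/d[2]
E
python3 - <<'E'
from h import *
for n in('scene','top'):
    p,d=capture(n); cv2.imwrite(f'pics/{n}0.png',p[...,::-1]); np.savez(f'{n}0.npz',p=p,d=d); print(n,cam(n))
print(get_obs())
E
```

```text
pics
scene ({'fx': 574.2949852273135, 'fy': 574.2949852273135, 'cx': 325.92665529558496, 'cy': 245.0337523468752, 'rvec': array([ 2.06745248,  1.38311587, -0.50395796]), 'tvec': array([-129.06582151, -307.94540653, 1394.72207444])}, array([[ 0.38661244,  0.92212968,  0.01441105],
       [ 0.69670884, -0.28179279, -0.65968903],
       [-0.60425791,  0.26508429, -0.75140049]]), array([-129.06582151, -307.94540653, 1394.72207444]))
top ({'fx': 481.6650230932795, 'fy': 481.6650230932795, 'cx': 315.52634715778805, 'cy': 249.23080359719478, 'rvec': array([ 2.14831725, -2.18943265,  0.10120874]), 'tvec': array([-27.67305867, 470.31139527, 786.40406692])}, array([[-0.01868118, -0.99980985, -0.00559231],
       [-0.99503017,  0.01913844, -0.09771736],
       [ 0.09780581,  0.00373904, -0.99519849]]), array([-27.67305867, 470.31139527, 786.40406692]))
{'clock': 0.1, 'joint_positions': array([-1.37210064e+00,  1.59000884e-01,  1.59814827e+00, -3.47153728e-05,
        1.38620581e+00, -2.10080834e-01]), 'dq': array([-9.83759668e-05, -2.10654353e-03, -2.73072884e-03, -1.08200249e-03,
       -4.61025787e-04, -2.22907782e-04]), 'joint_torque': array([-6.64376385e-04, -3.96991575e+01, -3.32338321e+01, -2.12765567e-04,
        4.20310185e-03, -5.21073105e-06]), 'tool_pos': array([ 228.42229302, -527.06839014,  230.38600176]), 'tool_rot': array([ 9.79184301e-01,  2.02971247e-01, -1.20437031e-05, -8.81237748e-04]), 'ft_force': array([-0.45713383,  0.61531887, -0.1276138 ]), 'ft_torque': array([ 0.02079092, -0.0304306 , -0.00658047]), 'grasp_force': 0.0, 'finger_gap': 85.27300253615165}
```

View pics/scene0.png

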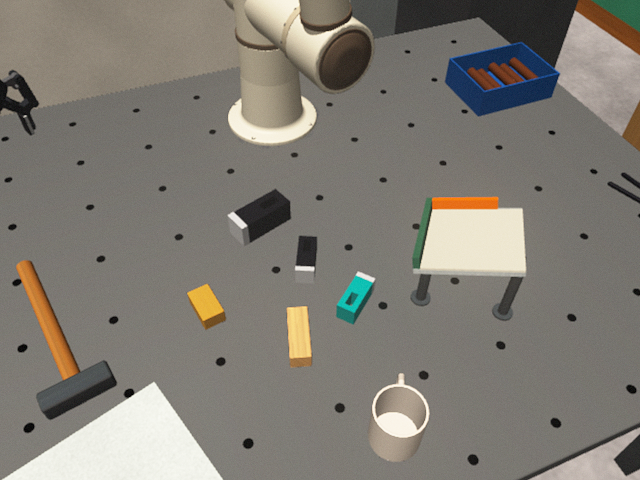

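View pics/top0.png

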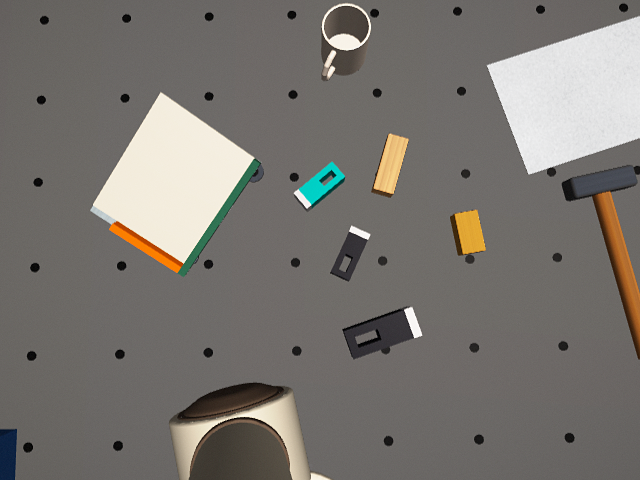

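The top view shows the small black blank at about (350,253) with its bright end up at (360,233). The larger black look-alike is at (382,332) and the turquoise one at (320,186). The plate's low corner is near (183,272), with green running to (258,160) and orange to (110,225).

```bash
cat > m.py <<'E'
from h import *
from scipy.spatial.transform import Rotation as Ro
def plate(P,p,d):
    hsv=cv2.cvtColor(p,cv2.COLOR_RGB2HSV); r=np.zeros(d.shape,bool); r[80:285,80:270]=1
    ok=r&(d>0)
    w=ok&(hsv[...,1]<60)&(hsv[...,2]>200)&(P[...,2]>38)
    w=cv2.erode(w.astype(np.uint8),np.ones((7,7)))>0
    Q=P[w]; c=Q.mean(0); n=np.linalg.svd(Q-c,full_matrices=False)[2][2]; n*=np.sign(n[2])
    down=-np.array([0,0,1])+n*n[2]; down/=np.linalg.norm(down)
    # down = -cos40 x - sin40 y
    x=Ro.from_rotvec(n*np.radians(-40)).apply(-down); y=np.cross(n,x)
    A=np.stack([x,y,n],1)
    g=ok&(hsv[...,0]>60)&(hsv[...,0]<90)&(hsv[...,1]>100); o=ok&(hsv[...,0]<15)&(hsv[...,1]>180)
    return A,c,n,P[g],P[o],(w,g,o),Q
if __name__=='__main__':
    f=np.load('top0.npz'); p,d=f['p'],f['d']; P=cloud('top',d)
    A,c,n,G,O,_,Q=plate(P,p,d)
    print('tilt',np.degrees(np.arccos(n[2])),'rms',np.std((Q-c)@n),'A',A.round(4).tolist())
    for nm,S in(('white',Q),('g',G),('o',O)):
        L=(S-c)@A; print(nm,len(L),np.percentile(L,[0,2,10,50,90,98,100],axis=0).round(1).T.tolist())
    L=(G-c)@A; t=L[L[:,2]>16]; 
    print('c',c,'green dir slope',np.degrees(np.arctan(np.polyfit(t[:,0],t[:,1],1)[0])))
    L=(O-c)@A; t=L[L[:,2]>16]; print('orange slope',np.degrees(np.arctan(np.polyfit(t[:,1],t[:,0],1)[0])))
    # blank
    r=np.zeros(d.shape,bool); r[220:290,322:378]=1
    m=r&(P[...,2]>31)&(P[...,2]<42)
    print('blank top z',np.median(P[m][:,2]),m.sum(), 'table z',np.median(P[300:320,200:280,2]))
    cs=max(cv2.findContours(m.astype(np.uint8),0,2)[0],key=cv2.contourArea)
    B=np.array([ray('top',u,v,36)[:2] for u,v in cs[:,0]],np.float32); print('rect',cv2.minAreaRect(B))
    br=m&(p.min(2)>150); print('bright',P[br].mean(0))
    s=np.load('scene0.npz'); S=cloud('scene',s['d']); 
    m2=(S[...,2]>31)&(S[...,2]<42)&(np.linalg.norm(S[...,:2]-cv2.minAreaRect(B)[0],axis=-1)<52)
    print('scene rect',cv2.minAreaRect(S[m2][:,:2].astype(np.float32)),np.median(S[m2][:,2]))
    T=S[(S[...,2]>20)&(np.linalg.norm(S-c,axis=-1)<60)]; print('scene plate z off',np.median((T-c)@n))
    for q in((320,186),(390,165),(382,332),(469,232)): print(q,P[q[1],q[0]].round())
E
python3 m.py
```

```text
tilt 20.02798011827026 rms 1.3312529056474498 A [[0.7578, 0.5558, -0.3418], [-0.5974, 0.8017, -0.021], [0.2624, 0.2201, 0.9395]]
white 10574 [[-107.4, -96.4, -80.4, 4.0, 75.8, 92.8, 97.2], [-79.8, -76.6, -63.1, 1.4, 60.5, 73.5, 77.3], [-5.1, -2.7, -1.7, 0.0, 1.7, 2.8, 5.1]]
g 1020 [[-118.5, -113.7, -94.0, -2.4, 84.4, 101.1, 103.5], [-99.7, -99.1, -98.2, -93.6, -89.0, -88.1, 160.7], [-136.9, 17.0, 18.3, 19.9, 21.5, 22.4, 23.5]]
o 409 [[-149.9, -119.0, -108.2, -107.2, -106.6, -106.1, -105.7], [-87.2, -84.7, -74.6, -24.2, 24.9, 34.2, 54.8], [-61.0, 0.5, 2.5, 11.8, 19.9, 21.6, 22.8]]
c [578.43277312 187.58344431  83.83040368] green dir slope 0.16666000542724865
orange slope -0.27562563035374166
blank top z 36.700946757724054 924 table z 0.4850710281877253
rect ((461.1040954589844, -93.35393524169922), (34.23725128173828, 84.58745574951172), 64.3523178100586)
bright [ 494.69483988 -109.36933646   37.10236387]
scene rect ((460.44189453125, -94.76239013671875), (34.082603454589844, 89.21464538574219), 64.18315887451172) 36.60133095645419
scene plate z off 0.44351061846838014
(320, 186) [575. -46.  37.]
(390, 165) [ 609. -165.   35.]
(382, 332) [ 332. -140.   50.]
(469, 232) [ 493. -293.   31.]
```

Emit:
{"op": "jog_arm", "data": {
  "targets": [
    {"dx":0,"dy":0,"dz":0,"turn":9.8},
    {"dx":0,"dy":0,"dz":0,"turn":9.8},
    {"dx":0,"dy":0,"dz":0,"turn":9.8},
    {"dx":0,"dy":0,"dz":0,"turn":9.8},
    {"dx":0,"dy":0,"dz":0,"turn":9.8}
  ],
  "gripper": 0
}}

```text
clock: 0.72
tool_pos: [228.5, -527.2, 230.7]
tool_rot: [0.975, -0.224, -0.0, -0.001]
ft_force: [0.6, -0.1, 0.2]
finger_gap: 85.7
grasp_force: 0.0
```

```bash
cat > go.py <<'E'
# usage: go.py x y z heading_of_tool_x : remaining shift in tool axes
import sys
from h import *
from scipy.spatial.transform import Rotation as Ro
x,y,z,hd=map(float,sys.argv[1:5]); s=get_obs(); R=Ro.from_quat(s['tool_rot']).as_matrix()
h=np.degrees(np.arctan2(R[1,0],R[0,0]))
print('t',s['clock'],'pos',s['tool_pos'].round(1),'head',h.round(2),'tool z',R[:,2].round(3),'F',s['ft_force'].round(1),'gap',round(s['finger_gap'],1),'grip',round(s['grasp_force'],1))
print('shift',(R.T@(np.array([x,y,z])-s['tool_pos'])).round(1),'turn',round(h-hd,2))
E
python3 go.py 461 -93.5 120 -25.65
```

```text
t 0.725 pos [ 228.5 -527.2  230.7] head -25.9 tool z [-0.     0.001 -1.   ] F [ 0.6 -0.1  0.2] gap 85.7 grip 0.0
shift [  19.8 -491.6  111.1] turn -0.25
```

Emit:
{"op": "jog_arm", "data": {
  "targets": [
    {"dx":2,"dy":-30,"dz":0,"turn":0},
    {"dx":2,"dy":-50,"dz":0,"turn":0},
    {"dx":2,"dy":-50,"dz":0,"turn":0},
    {"dx":2,"dy":-50,"dz":0,"turn":0},
    {"dx":2,"dy":-50,"dz":0,"turn":0}
  ]
}}

```text
clock: 1.35
tool_pos: [337.2, -322.7, 230.9]
tool_rot: [0.975, -0.222, -0.0, -0.0]
ft_force: [-0.2, -0.6, 0.7]
finger_gap: 85.4
grasp_force: 0.0
```

Emit:
{"op": "jog_arm", "data": {
  "targets": [
    {"dx":2,"dy":-50,"dz":10,"turn":0},
    {"dx":2,"dy":-50,"dz":20,"turn":0},
    {"dx":2,"dy":-50,"dz":20,"turn":0},
    {"dx":2,"dy":-40,"dz":20,"turn":0},
    {"dx":2,"dy":-30,"dz":20,"turn":0}
  ]
}}

```text
clock: 1.98
tool_pos: [441.1, -128.5, 140.4]
tool_rot: [0.975, -0.221, -0.0, -0.0]
ft_force: [-0.1, 0.1, 0.4]
finger_gap: 85.4
grasp_force: 0.0
```

```bash
python3 go.py 461 -93.5 60 -25.65
```

```text
t 1.975 pos [ 441.1 -128.5  140.4] head -25.51 tool z [-0.  0. -1.] F [-0.1  0.1  0.4] gap 85.4 grip 0.0
shift [  2.9 -40.2  80.4] turn 0.14
```

Emit:
{"op": "jog_arm", "data": {
  "targets": [
    {"dx":3,"dy":-40,"dz":0,"turn":0},
    {"dx":0,"dy":0,"dz":20,"turn":0},
    {"dx":0,"dy":0,"dz":30,"turn":0},
    {"dx":0,"dy":0,"dz":30,"turn":0},
    {"dx":0,"dy":0,"dz":0,"turn":0}
  ]
}}

```text
clock: 2.6
tool_pos: [458.4, -94.3, 58.9]
tool_rot: [0.975, -0.221, -0.003, -0.001]
ft_force: [-0.2, -0.4, 0.4]
finger_gap: 85.3
grasp_force: 0.0
```

```bash
python3 go.py 461 -93.5 9 -25.65; python3 - <<'E'
from h import *
p,d=capture('scene'); cv2.imwrite('pics/a.png',cv2.resize(p[150:330,220:420,::-1],None,fx=3,fy=3))
E
```

```text
t 2.6 pos [458.4 -94.3  58.9] head -25.58 tool z [-0.006  0.003 -1.   ] F [-0.2 -0.4  0.4] gap 85.3 grip 0.0
shift [ 2.3 -1.9 49.9] turn 0.07
```

View pics/a.png

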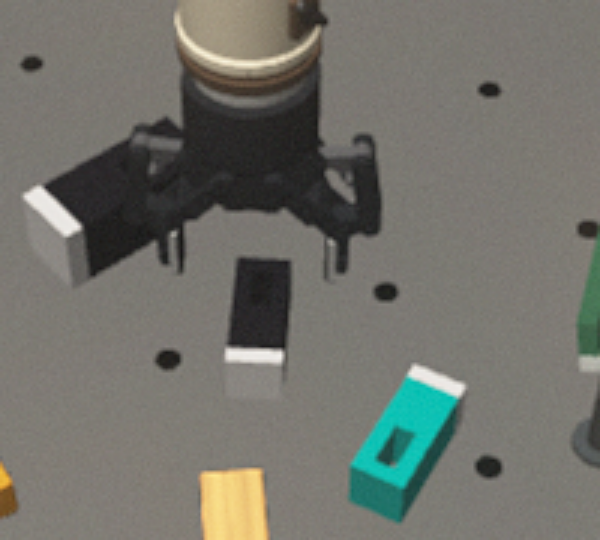

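The crop shows the fingers at (170,260) and (337,260), straddling the blank at (258,315) with clearance on both sides. I'll descend and close.

Emit:
{"op": "jog_arm", "data": {
  "targets": [
    {"dx":2,"dy":-1.5,"dz":10,"turn":0},
    {"dx":0,"dy":0,"dz":15,"turn":0},
    {"dx":0,"dy":0,"dz":15,"turn":0},
    {"dx":0,"dy":0,"dz":10,"turn":0},
    {"dx":0,"dy":0,"dz":0,"turn":0}
  ]
}}

```text
clock: 3.28
tool_pos: [462.4, -94.6, 10.2]
tool_rot: [0.975, -0.221, -0.001, -0.0]
ft_force: [-0.5, -0.6, 0.6]
finger_gap: 85.5
grasp_force: 0.0
```

Emit:
{"op": "jog_arm", "data": {
  "targets": [
    {"dx":0,"dy":0,"dz":0,"turn":0},
    {"dx":0,"dy":0,"dz":0,"turn":0},
    {"dx":0,"dy":0,"dz":0,"turn":0},
    {"dx":0,"dy":0,"dz":0,"turn":0},
    {"dx":0,"dy":0,"dz":0,"turn":0}
  ],
  "gripper": 1
}}

```text
clock: 3.9
tool_pos: [464.0, -95.3, 12.0]
tool_rot: [0.975, -0.221, 0.001, 0.0]
ft_force: [-0.3, 0.7, 6.0]
finger_gap: 32.6
grasp_force: 62.3
```

```bash
python3 go.py 461 -93.5 9 -25.65
```

```text
t 3.9 pos [464.  -95.3  12. ] head -25.59 tool z [ 0.001 -0.    -1.   ] F [-0.3  0.7  6. ] gap 32.6 grip 62.3
shift [-3.4 -0.3  3. ] turn 0.06
```

Emit:
{"op": "jog_arm", "data": {
  "targets": [
    {"dx":0,"dy":0,"dz":-10,"turn":0},
    {"dx":0,"dy":0,"dz":-25,"turn":0},
    {"dx":0,"dy":0,"dz":-40,"turn":0},
    {"dx":0,"dy":0,"dz":-50,"turn":0},
    {"dx":0,"dy":0,"dz":-50,"turn":0}
  ]
}}

```text
clock: 4.53
tool_pos: [461.6, -94.4, 186.4]
tool_rot: [0.975, -0.221, -0.002, -0.0]
ft_force: [1.3, 0.1, -6.5]
finger_gap: 32.5
grasp_force: 61.1
```

```bash
python3 - <<'E'
from h import *; from m import plate
f=np.load('top0.npz'); A,c,n,*_=plate(cloud('top',f['d']),f['p'],f['d'])
o=c+A@[-106,-87.5,0]; np.savez('pl.npz',A=A,o=o); print('o',o)
q=o+A@[135,75,0]; print('surf',q,'centre',o+A@[135,75,18])
# horizontal blank heading -38: corner clearance
h=np.radians(-38); X=np.array([np.cos(h),np.sin(h),0]); Y=np.array([-X[1],X[0],0])
e=o+A@[135,75,18]
best=max((-(np.array([e[0],e[1],0])+sx*44*X+sy*17*Y-q)@n)/n[2] for sx in(-1,1) for sy in(-1,1))
print('bottom z at touch',best, 'TCP z',best+12)
E
python3 go.py 560 170 175 -38
```

```text
o [449.47560175 180.7618333   36.75850576]
surf [593.46245363 160.23800463  88.68690783] centre [587.30945513 159.85962226 105.59836656]
bottom z at touch 102.55648260964745 TCP z 114.55648260964745
t 4.525 pos [461.6 -94.4 186.4] head -25.58 tool z [-0.003  0.001 -1.   ] F [ 1.3  0.1 -6.5] gap 32.5 grip 61.1
shift [ -25.4 -281.    11.4] turn 12.42
```

Emit:
{"op": "jog_arm", "data": {
  "targets": [
    {"dx":0,"dy":0,"dz":0,"turn":6.2},
    {"dx":0,"dy":0,"dz":0,"turn":6.2},
    {"dx":0,"dy":-20,"dz":0,"turn":0},
    {"dx":0,"dy":-40,"dz":0,"turn":0},
    {"dx":0,"dy":-40,"dz":0,"turn":0}
  ]
}}

```text
clock: 5.15
tool_pos: [523.9, -15.3, 184.9]
tool_rot: [0.945, -0.326, -0.002, 0.0]
ft_force: [0.5, -0.2, -7.1]
finger_gap: 33.2
grasp_force: 61.5
```

```bash
python3 go.py 588 159.5 175 -38.2
```

```text
t 5.15 pos [523.9 -15.3 184.9] head -38.02 tool z [-0.003  0.001 -1.   ] F [ 0.5 -0.2 -7.1] gap 33.2 grip 61.5
shift [ -57.2 -177.2    9.8] turn 0.18
```

Emit:
{"op": "jog_arm", "data": {
  "targets": [
    {"dx":-14,"dy":-45,"dz":0,"turn":0},
    {"dx":-14,"dy":-45,"dz":0,"turn":0},
    {"dx":-14,"dy":-45,"dz":0,"turn":0},
    {"dx":-14,"dy":-40,"dz":10,"turn":0},
    {"dx":0,"dy":0,"dz":20,"turn":0}
  ]
}}

```text
clock: 5.78
tool_pos: [588.1, 158.9, 155.3]
tool_rot: [0.946, -0.324, -0.0, -0.0]
ft_force: [-0.7, -1.3, -7.9]
finger_gap: 33.0
grasp_force: 62.3
```

Emit:
{"op": "jog_arm", "data": {
  "targets": [
    {"dx":0,"dy":0,"dz":15,"turn":0},
    {"dx":0,"dy":0,"dz":10,"turn":0},
    {"dx":0,"dy":0,"dz":0,"turn":0},
    {"dx":0,"dy":0,"dz":0,"turn":0},
    {"dx":0,"dy":0,"dz":0,"turn":0}
  ]
}}

```text
clock: 6.4
tool_pos: [589.0, 156.0, 132.4]
tool_rot: [0.946, -0.326, 0.001, -0.0]
ft_force: [0.1, -0.1, -6.7]
finger_gap: 33.1
grasp_force: 62.1
```

```bash
python3 go.py 588 159.5 114.5 -38.2; python3 - <<'E'
from h import *
p,d=capture('scene'); cv2.imwrite('pics/b.png',cv2.resize(p[130:330,370:570,::-1],None,fx=3,fy=3))
E
```

```text
t 6.4 pos [589.  156.  132.4] head -38.0 tool z [ 0.002  0.    -1.   ] F [ 0.1 -0.1 -6.7] gap 33.1 grip 62.1
shift [-3.  -2.1 17.9] turn 0.2
```

View pics/b.png

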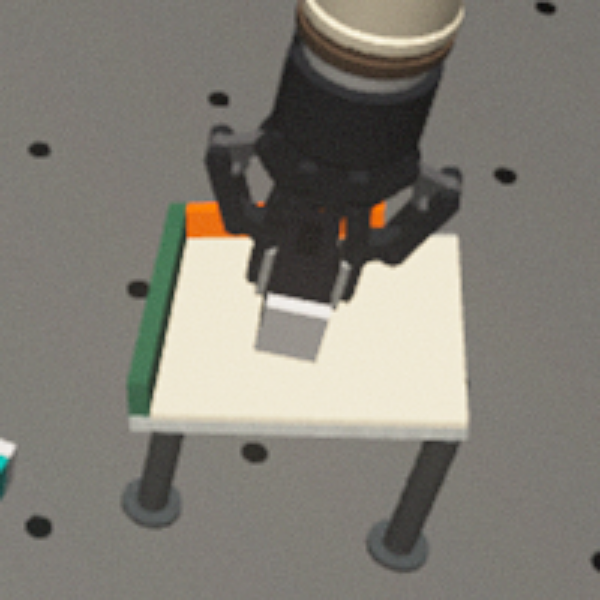

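The blank is held level over the upper plate, bright end uphill at (295,330). I'll lower it gently until it touches.

Emit:
{"op": "jog_arm", "data": {
  "targets": [
    {"dx":-2,"dy":-2,"dz":5,"turn":0},
    {"dx":0,"dy":0,"dz":5,"turn":0},
    {"dx":0,"dy":0,"dz":3,"turn":0},
    {"dx":0,"dy":0,"dz":1,"turn":0},
    {"dx":0,"dy":0,"dz":0,"turn":0}
  ]
}}

```text
clock: 7.08
tool_pos: [588.1, 158.9, 117.2]
tool_rot: [0.946, -0.325, -0.0, 0.0]
ft_force: [0.1, 0.7, -8.0]
finger_gap: 32.8
grasp_force: 62.3
```

Emit:
{"op": "jog_arm", "data": {
  "targets": [
    {"dx":0,"dy":0,"dz":1,"turn":0},
    {"dx":0,"dy":0,"dz":1,"turn":0},
    {"dx":0,"dy":0,"dz":1,"turn":0},
    {"dx":0,"dy":0,"dz":1,"turn":0},
    {"dx":0,"dy":0,"dz":0,"turn":0}
  ]
}}

```text
clock: 7.7
tool_pos: [587.9, 158.9, 113.2]
tool_rot: [0.946, -0.325, -0.0, 0.0]
ft_force: [0.7, 0.8, -7.4]
finger_gap: 32.5
grasp_force: 62.3
```

Emit:
{"op": "jog_arm", "data": {
  "targets": [
    {"dx":0,"dy":0,"dz":1,"turn":0},
    {"dx":0,"dy":0,"dz":1,"turn":0},
    {"dx":0,"dy":0,"dz":1,"turn":0},
    {"dx":0,"dy":0,"dz":0,"turn":0},
    {"dx":0,"dy":0,"dz":0,"turn":0}
  ]
}}

```text
clock: 8.32
tool_pos: [588.4, 159.1, 111.2]
tool_rot: [0.946, -0.325, 0.0, -0.0]
ft_force: [-4.5, -0.2, 3.3]
finger_gap: 32.7
grasp_force: 63.6
```

Emit:
{"op": "jog_arm", "data": {
  "targets": [
    {"dx":0,"dy":0,"dz":1,"turn":0},
    {"dx":0,"dy":0,"dz":1,"turn":0},
    {"dx":0,"dy":0,"dz":1,"turn":0},
    {"dx":0,"dy":0,"dz":0,"turn":0},
    {"dx":0,"dy":0,"dz":0,"turn":0}
  ]
}}

```text
clock: 8.95
tool_pos: [588.7, 159.4, 110.3]
tool_rot: [0.946, -0.325, 0.001, -0.0]
ft_force: [-11.7, 0.6, 14.5]
finger_gap: 32.7
grasp_force: 65.3
```

Emit:
{"op": "jog_arm", "data": {
  "targets": [
    {"dx":0,"dy":0,"dz":1,"turn":0},
    {"dx":0,"dy":0,"dz":1,"turn":0},
    {"dx":0,"dy":0,"dz":1,"turn":0},
    {"dx":0,"dy":0,"dz":0,"turn":0},
    {"dx":0,"dy":0,"dz":0,"turn":0}
  ]
}}

```text
clock: 9.57
tool_pos: [588.9, 159.7, 107.3]
tool_rot: [0.946, -0.325, 0.001, -0.001]
ft_force: [-10.0, 1.6, 13.7]
finger_gap: 32.7
grasp_force: 66.2
```

```bash
python3 - <<'E'
from h import *
p,d=capture('scene'); cv2.imwrite('pics/c.png',cv2.resize(p[170:300,400:550,::-1],None,fx=4,fy=4))
E
```

```text
(no output)
```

View pics/c.png

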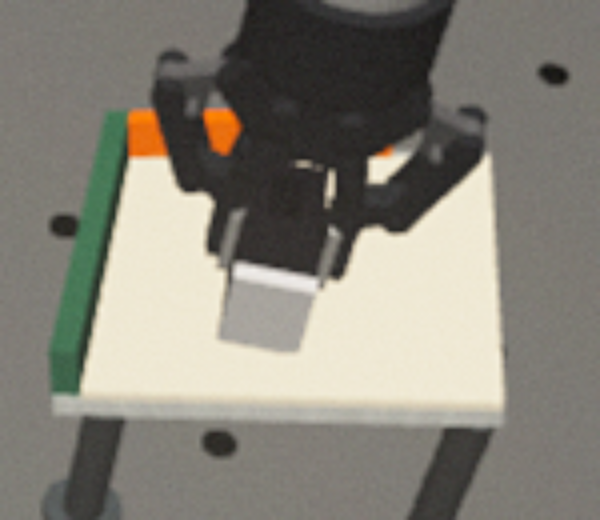

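The blank still touches at its uphill end, and the force has levelled off at about 21 N while it sinks. So it is pivoting in the pads towards the plate's slope, and I'll continue gently.

Emit:
{"op": "jog_arm", "data": {
  "targets": [
    {"dx":0,"dy":0,"dz":1,"turn":0},
    {"dx":0,"dy":0,"dz":1,"turn":0},
    {"dx":0,"dy":0,"dz":1,"turn":0},
    {"dx":0,"dy":0,"dz":0,"turn":0},
    {"dx":0,"dy":0,"dz":0,"turn":0}
  ]
}}

```text
clock: 10.25
tool_pos: [588.9, 159.8, 104.3]
tool_rot: [0.946, -0.325, 0.001, -0.001]
ft_force: [-10.5, 2.0, 13.5]
finger_gap: 32.8
grasp_force: 67.4
```

Emit:
{"op": "jog_arm", "data": {
  "targets": [
    {"dx":0,"dy":0,"dz":1,"turn":0},
    {"dx":0,"dy":0,"dz":1,"turn":0},
    {"dx":0,"dy":0,"dz":0,"turn":0},
    {"dx":0,"dy":0,"dz":0,"turn":0},
    {"dx":0,"dy":0,"dz":0,"turn":0}
  ]
}}

```text
clock: 10.88
tool_pos: [589.0, 159.8, 102.5]
tool_rot: [0.946, -0.325, 0.001, -0.001]
ft_force: [-10.8, 1.6, 15.1]
finger_gap: 33.0
grasp_force: 68.5
```

Emit:
{"op": "jog_arm", "data": {
  "targets": [
    {"dx":0,"dy":0,"dz":1,"turn":0},
    {"dx":0,"dy":0,"dz":0.5,"turn":0},
    {"dx":0,"dy":0,"dz":0,"turn":0},
    {"dx":0,"dy":0,"dz":0,"turn":0},
    {"dx":0,"dy":0,"dz":0,"turn":0}
  ]
}}

```text
clock: 11.5
tool_pos: [589.1, 159.9, 102.2]
tool_rot: [0.946, -0.325, 0.001, -0.001]
ft_force: [-14.0, 0.9, 20.6]
finger_gap: 33.1
grasp_force: 69.5
```

Emit:
{"op": "jog_arm", "data": {
  "targets": [
    {"dx":0,"dy":0,"dz":-2,"turn":0},
    {"dx":0,"dy":5,"dz":-20,"turn":0},
    {"dx":0,"dy":8,"dz":-50,"turn":0},
    {"dx":0,"dy":0,"dz":-60,"turn":0},
    {"dx":0,"dy":0,"dz":-40,"turn":0}
  ],
  "gripper": 0
}}

```text
clock: 12.12
tool_pos: [581.3, 148.4, 274.8]
tool_rot: [0.946, -0.326, 0.003, -0.001]
ft_force: [0.7, -0.2, 0.1]
finger_gap: 85.3
grasp_force: 0.0
```

```bash
cat > look.py <<'E'
from h import *; import sys
n=sys.argv[1]
p,d=capture('top'); s,ds=capture('scene')
a=cv2.resize(p[80:290,80:290,::-1],(400,400)); b=cv2.resize(s[170:330,390:550,::-1],(400,400))
cv2.imwrite(f'pics/{n}.png',np.hstack([a,b])); np.savez(f'{n}.npz',p=p,d=d,s=s,ds=ds); print(get_obs()['clock'])
f=np.load('pl.npz')
for nm,im,dd in(('top',p,d),('scene',s,ds)):
    L=(cloud(nm,dd)-f['o'])@f['A']; k=(abs(L[...,2]-36)<4)&(L[...,0]>-10)&(L[...,0]<220)&(L[...,1]>-10)&(L[...,1]<180)&(dd>0)
    if k.sum()>50: print(nm,k.sum(),cv2.minAreaRect(L[k][:,:2].astype(np.float32)),'z',np.median(L[k][:,2]))
E
python3 look.py d
```

```text
12.225
top 1054 ((41.44245910644531, 16.807899475097656), (85.41120147705078, 34.42326736450195), 0.2547242343425751) z 35.97675795322146
scene 391 ((42.509090423583984, 15.452278137207031), (88.39636993408203, 34.774330139160156), 0.43793830275535583) z 36.1914641503421
```

View pics/d.png

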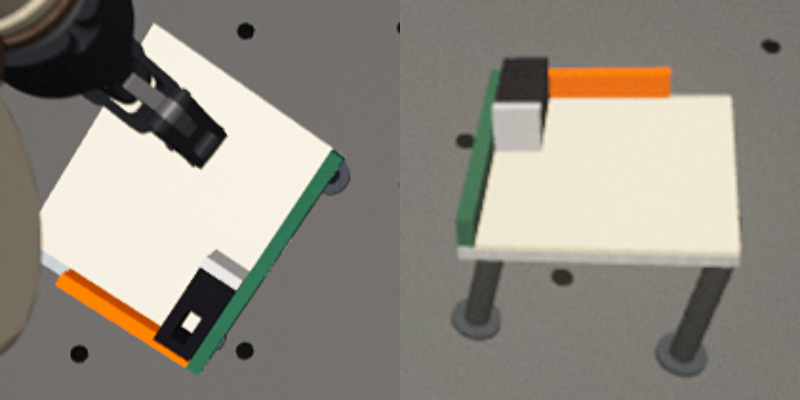

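Both views show the blank flush in the corner: at (205,305) on the left and (520,100) on the right. Its measured centre is (41.4, 16.8) against home (42, 17), turned 0.25°. I'll let it settle, recheck and hand in.

Emit:
{"op": "jog_arm", "data": {
  "targets": [
    {"dx":0,"dy":0,"dz":0,"turn":0},
    {"dx":0,"dy":0,"dz":0,"turn":0},
    {"dx":0,"dy":0,"dz":0,"turn":0},
    {"dx":0,"dy":0,"dz":0,"turn":0},
    {"dx":0,"dy":0,"dz":0,"turn":0}
  ]
}}

```text
clock: 12.85
tool_pos: [579.9, 148.7, 269.5]
tool_rot: [0.946, -0.325, -0.0, 0.0]
ft_force: [0.3, 0.2, 1.1]
finger_gap: 85.0
grasp_force: 0.0
```

```bash
python3 look.py e; python3 -c "
from h import *
print(hand_in())"
```

```text
12.95
top 1045 ((41.39398193359375, 17.101184844970703), (85.50677490234375, 34.42616653442383), 0.21573947370052338) z 36.00262401786011
scene 387 ((41.918006896972656, 15.556774139404297), (90.42900848388672, 34.412601470947266), 0.20124825835227966) z 36.26607098951801
the job is handed in; nothing more can be done
None
```

The axe-head blank was released on the upper plate, slid down by itself and rests flush in the green/orange corner, within about 1 mm of home by the top camera; the job was handed in at about 13 s.

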